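Clamp a torch in the desktop engraver's cradle

TASK

Load the yellow torch into the engraver for marking: lift the cradle's sprung clamp bar and turn it aside, lay the torch down into the cradle with its black collar dropped into the slot of the blue locating fork, then turn the bar back over the torch and lower it so that it clamps the barrel. Be gentle: do not ram or drop the torch and never let the bar snap down or press it hard, and leave the grey torch and the screwdriver beside the engraver where they are.

Things in the scene. Friction and masses are not known exactly. Their poses are not given: they have to be found in the camera images.
- torch: torch to load: yellow barrel 24 mm in diameter, 196 mm long, 0.13 to 0.25 kg. Origin on the axis; local +y along the axis to the head. Along y in mm: tail end -90; barrel 24 across up to +76 except the black collar, a disc 36 across and 5 thick centred at +58; head 32 across from +76 to +106. Balances near +9. Starts lying level in the wooden rest, axis 38 mm above the desk
- torch_collar (a point): point on the torch's axis at the middle of its black collar (torch y = +58 mm)
- torch_tail (a point): point on the torch's axis 62 mm to the tail side of its origin, about where the cradle's vee rest and the clamp bar will hold it
- rest: fixed wooden rest with two places 84 mm apart, parallel; the yellow torch may be in either. Base board 170 x 130 x 6 mm, origin under its middle, torches lie along its y. Its vees hold a torch at torch y -65 to -55 and +29 to +39 mm (a few mm either way); between them the barrel is free
- engraver: desktop laser engraver, fixed, open frame 330 x 330 mm; origin under its centre at desk height, +x away from the arm, +y to the arm's left at yaw 0. In mm: side rails to 60 high at y +-155, lower ones at x +-155; gantry beam, top 105, at x 98 to 158; red laser head x 141 to 193, y 82 to 142, 142 high. The cradle stands mid-bed, its base bar's top at z = 20
- cradle (a point): engraver x = 0, y = 0, z = 52 mm: on the axis of a seated torch, which lies along y, head towards +y. Axes as the engraver's. Seen from here, in mm: aluminium vee rest at y -72 to -52, blue fork beyond y = +34, between them free down to z = -32. Vees slope at 45 degrees, mouth 36 wide, their parts reach x +-25 and z = +2
- fork_zone (a point): cradle y = +58 mm, on the seated axis: middle of the zone where the blue fork may stand. Fork: two vee cheeks each 12 mm thick, 6.5 mm slot between for the collar. Screwed fast wherever last set: its slot is up to 8 mm either way along y from this point and is not measured; look, or feel for it with the collar. Collar in the slot: axis at this height; riding on the cheeks: 8 mm too high
- bar_handle (a point): middle of the clamp bar's orange handle, on the bar's upright axis (engraver x = 42, y = -62 mm), 85 mm above the desk when fully down. Handle 12 mm thick, 34 long, 22 high; local x along it, y across it. Below it a steel bar 12 mm wide, its top 11 mm under this point, reaches 56 mm to local -x. The fixed sleeve round the axis, radius 18 mm, ends 62 mm above the desk
- bar_pad (a point): middle of the underside of the bar's rubber pad, 42 mm from the bar's axis along local -x; 58 mm above the desk when fully down; presses on the top of the barrel (64 mm above the desk when seated)
- bar_turn (a joint): turn of the clamp bar about its upright axis, rad, anticlockwise from above: 0 across the cradle (bar pointing to engraver -x, pad over the torch's tail part), up to 1.75 aside (at 1.57 the bar points to engraver -y). Stop at -0.08
- bar_lift (a joint): height of the clamp bar, m: 0 fully down with no torch, 0.006 on a seated torch, 0.022 top stop. Spring and weight pull it down: 6 N at 0, 9 N at 0.022; let go it snaps. Its cross pin sits in a slot of the sleeve, so it turns only when lifted over 0.015; turned by more than about 0.4 the pin rests on the sleeve's rim and the bar stays up where it is left; near 0 it drops
- clamp_bar: the clamp bar with its handle and pad, sprung downwards; origin on its upright axis, at desk height when fully down; axes as bar_handle
- torch_grey: the other torch, same shape, grey; stays in the rest
- screwdriver: red-handled screwdriver lying beside the engraver; leave it alone

How it is judged:
By the outcome, as a careful person would: the job done as asked, in the order asked, and still so for the second after the job is handed in, with the robot touching nothing.
It also fails if it takes over 72 s, if anything falls off the work surface, if the arm or the gripper's body presses on something with over 40 N, if the wrist force passes 120 N, or if a joint passes its speed limit or range.

ROBOT

A 7-joint arm with a two-finger parallel gripper is mounted at the origin on the work surface. World frame = base frame: x ahead of the robot, y to its left, z up, the work surface at z = 0. Lengths are in m, angles in rad, forces in N, time in s.
With the tool pointing down it reaches from about 0.425 to 0.875 m from the base axis. Payload 4.7 kg.
Tool frame: the origin (TCP) lies midway between the tips of the shut fingers; the grasp point (between the pads) lies 19 mm behind it; z points along the fingers, y is the line along which they close (so a half turn about z gives the same grasp; the last joint's range is limited). The gripper opens to 87 mm and grips with 3 to 60 N. Pads are 19 mm wide; open, the fingers measure 117 mm over their backs; the gripper's body (75 mm by 190 mm) begins 51 mm behind the grasp point.
Start: joints at [0.014, 0.321, -0.07, 1.45, 0.023, 1.371, -0.057], TCP at [0.65, -0, 0.223] pointing down, gripper open.
Joint ranges: [-2.86, 2.86], [-0.3, 2.09], [-1.38, 1.24], [0.06, 2.45], [-1.56, 4.7], [0.09, 2.05], [-2.69, 2.69]. Speed limits (rad/s): [2.57, 2.57, 3.14, 3.14, 3.14, 3.14, 3.14].

INTERFACE

Orientations are given as a 3x3 rotation matrix whose columns are the frame's x, y, z axes.
In Python, from workcell import ctrl gives the robot as it stands. Calls block until the motion is done:
- ctrl.move_ptp(position, orientation): joint-space move of the TCP to a pose.
- ctrl.move_linear(position, velocity=0.15, ori=None, stop_force=None): straight line of the TCP; ori=None keeps the orientation; velocity is the mean speed in m/s. With stop_force (N) it stops when the force on the tool has changed by that much, and returns True; else False.
- ctrl.move_j(angles): joint-space move.
- ctrl.gripper_to(opening, force=None): finger opening in m; force is the grip in N (None keeps the last); returns when the fingers have stopped.
- ctrl.pause(seconds).
- ctrl.ik(position, orientation): joint angles nearest the present ones, or None.
- ctrl.get_obs(): the state.
- ctrl.snapshot(name): name is "scene" or "side" or "wrist"; returns the picture (420x560x3 uint8, red, green, blue); there is no depth.
- ctrl.camera_model(name): a dict with "mtx" (3x3 intrinsics, pixels), "view" (4x4, takes a point from world to camera coordinates); the wrist camera has in their place "hand_eye" (4x4, takes a point from camera to tool coordinates, whose origin is the TCP and whose axes are the flange's). Camera axes: x right, y down, z forward; pixel columns grow to the right and rows downward; lengths in m; the calibration is good to about 2 mm. A picture is of the moment at which its call begins: read the wrist's pose just before it. camera_model takes no time and is no camera call.
A pose or a line that the arm cannot do raises ctrl.PlanningError and nothing moves.
- ctrl.close_job(): hands the job in; it is judged then, once.
The state is a dict: "time": time; "qpos": joint angles; "joint_vel": joint speeds; "joint_torque": joint torques, N m; "position": TCP position; "ee_rot": TCP orientation; "force": force on the tool from outside, world axes, zero at the start; "wrist_torque": the same for the moment, N m; "width": finger opening in m; "grip_force": force on a finger pad.
Only numpy, scipy, OpenCV 4.12 (cv2) and the standard library are available. Lean on these libraries where they do the work, as an engineer would, in place of code of your own. Each camera call takes 0.05 s, during which the arm holds its last target. There are 200 camera calls.

## Working session

There is one attempt and no reset: what is moved stays moved. The work goes in short steps, each a Python script; the robot and the scene stay as the last script left them, time stands still between calls to the robot, and variables do not carry over. Pictures are saved under pics/ and viewed, at most 10 in all, crops included, and the job is handed in when it is done.

```bash
ls; mkdir -p pics; python3 - <<'E'
from workcell import ctrl
import cv2,numpy as np
a=ctrl.snapshot("scene");b=ctrl.snapshot("side")
cv2.imwrite("pics/scene.png",a[:,:,::-1]);cv2.imwrite("pics/side.png",b[:,:,::-1])
for n in("scene","side","wrist"):print({k:np.round(v,3).tolist() if hasattr(v,'shape') else v for k,v in ctrl.camera_model(n).items()})
o=ctrl.get_obs();print(o["time"],o["ee_rot"],o["force"])
E
```

```text
pics
{'mtx': [[521.122, 0.0, 284.643], [0.0, 521.122, 213.742], [0.0, 0.0, 1.0]], 'view': [[0.195, 0.981, -0.015, -0.071], [0.819, -0.171, -0.548, -0.383], [-0.54, 0.095, -0.836, 1.763], [0.0, 0.0, 0.0, 1.0]]}
{'mtx': [[441.187, 0.0, 275.908], [0.0, 441.187, 205.828], [0.0, 0.0, 1.0]], 'view': [[-0.957, -0.29, 0.021, 0.479], [-0.182, 0.54, -0.822, 0.16], [0.227, -0.79, -0.57, 1.074], [0.0, 0.0, 0.0, 1.0]]}
{'mtx': [[330.469, 0.0, 278.9], [0.0, 330.469, 210.875], [0.0, 0.0, 1.0]], 'hand_eye': [[-0.001, -0.96, -0.281, 0.077], [1.0, -0.001, -0.002, -0.0], [0.001, -0.281, 0.96, -0.164], [0.0, 0.0, 0.0, 1.0]]}
0.1 [[-3.16056484e-05  9.99998466e-01 -1.75153473e-03]
 [ 9.99999994e-01  3.14226018e-05 -1.04533840e-04]
 [-1.04478642e-04 -1.75153803e-03 -9.99998461e-01]] [ 0.40798592 -0.16556466 -0.28636734]
```

View pics/scene.png

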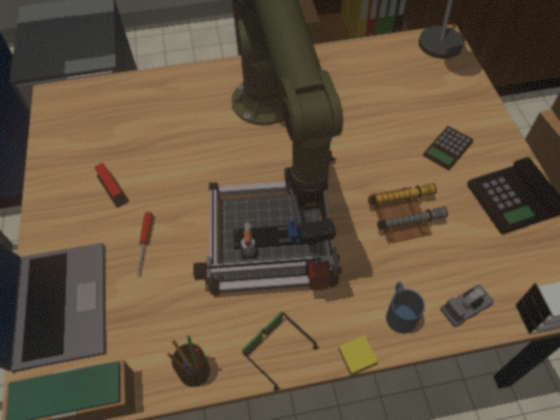

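View pics/side.png

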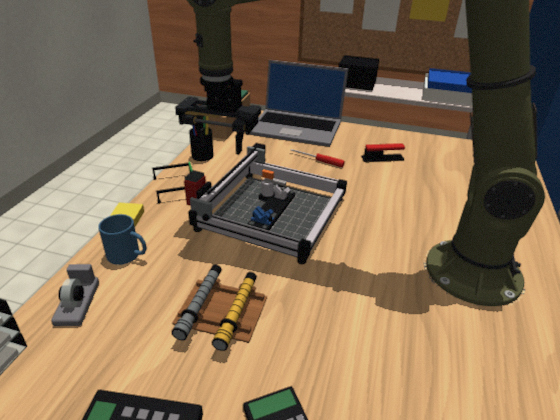

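The scene view shows the yellow torch from (372,200) to (436,188) with its head at the right, the grey one below it, the orange handle at (247,232) and the blue fork at about (292,230). In the side view the yellow torch runs from (250,280) to (220,340), with its head towards the viewer. Next: rough positions, then wrist views.

```bash
cat > h.py <<'E'
from workcell import ctrl
import cv2,numpy as np
def cam(n,obs=None):
    c=ctrl.camera_model(n);K=np.array(c["mtx"])
    if n!="wrist": V=np.array(c["view"])
    else:
        T=np.eye(4);T[:3,:3]=obs["ee_rot"];T[:3,3]=obs["position"]
        V=np.linalg.inv(T@np.array(c["hand_eye"]))
    return K,V
def ray(px,K,V,z):
    d=V[:3,:3].T@np.linalg.inv(K)@[px[0],px[1],1]; o=-V[:3,:3].T@V[:3,3]
    return o+d*(z-o[2])/d[2]
def proj(P,K,V):
    p=K@(V[:3,:3]@np.array(P)+V[:3,3]); return p[:2]/p[2]
def hsv(im): return cv2.cvtColor(im,cv2.COLOR_RGB2HSV)
def mask(im,lo,hi): return cv2.inRange(hsv(im),np.array(lo),np.array(hi))
def down(yaw):  # tool z down; closing axis y at angle yaw+90deg ; tool x at yaw
    c,s=np.cos(yaw),np.sin(yaw); return np.array([[c,s,0],[s,-c,0],[0,0,-1.]])
def wrist(name=None):
    o=ctrl.get_obs(); im=ctrl.snapshot("wrist")
    if name: cv2.imwrite(f"pics/{name}.png",im[:,:,::-1])
    return im,*cam("wrist",o)
E
python3 - <<'E'
from h import *
Y=[20,120,80],[32,255,255];O=[3,150,120],[14,255,255];B=[105,120,50],[125,255,255]
for n in("scene","side"):
    im=cv2.imread(f"pics/{n}.png")[:,:,::-1].copy();K,V=cam(n)
    for nm,(lo,hi),z in(("Y",Y,.04),("O",O,.09),("B",B,.05)):
        m=mask(im,lo,hi)
        k,l,s,c=cv2.connectedComponentsWithStats(m)
        for i in range(1,k):
            if s[i,4]>15: print(n,nm,s[i].tolist(),c[i].round(1),ray(c[i],K,V,z).round(3))
    if n=="scene":
        for p,z in(((372,200),.038),((436,188),.038),((214,187),.06),((292,187),.06),((213,285),.06),((336,280),.06)):print(p,ray(p,K,V,z).round(3))
E
```

```text
scene Y [420, 184, 15, 9, 63] [427.9 188.2] [0.488 0.398 0.04 ]
scene Y [376, 188, 43, 14, 169] [398.6 194.6] [0.492 0.309 0.04 ]
scene Y [339, 335, 39, 39, 966] [357.6 354.3] [0.918 0.068 0.04 ]
scene Y [171, 339, 9, 11, 27] [174.6 343.5] [ 0.804 -0.358  0.04 ]
scene O [95, 164, 25, 31, 274] [106.9 178.4] [ 0.301 -0.5    0.09 ]
scene O [140, 212, 11, 29, 129] [144.6 225.7] [ 0.483 -0.403  0.09 ]
scene O [245, 232, 4, 9, 32] [246.6 235.8] [ 0.57  -0.141  0.09 ]
scene B [289, 225, 7, 10, 24] [291.4 230.5] [ 0.553 -0.018  0.05 ]
(372, 200) [0.494 0.229 0.038]
(436, 188) [0.491 0.422 0.038]
(214, 187) [ 0.371 -0.206  0.06 ]
(292, 187) [0.417 0.012 0.06 ]
(213, 285) [ 0.678 -0.247  0.06 ]
(336, 280) [0.727 0.062 0.06 ]
side Y [409, 0, 41, 22, 749] [429.1   9.5] [ 0.157 -3.084  0.04 ]
side Y [206, 124, 3, 10, 21] [206.6 128.4] [ 0.906 -0.457  0.04 ]
side Y [111, 203, 33, 23, 393] [129.7 210.3] [0.887 0.084 0.04 ]
side Y [226, 278, 28, 44, 469] [240.  299.5] [0.492 0.295 0.04 ]
side Y [214, 323, 20, 21, 236] [224.7 332. ] [0.49  0.383 0.04 ]
side O [366, 144, 27, 2, 27] [379. 144.] [ 0.285 -0.435  0.09 ]
side O [262, 169, 12, 5, 32] [267.5 171.2] [ 0.574 -0.152  0.09 ]
side O [182, 286, 17, 24, 66] [189.9 297.2] [0.569 0.363 0.09 ]
side O [203, 291, 32, 31, 429] [218.9 306. ] [0.506 0.366 0.09 ]
side O [241, 297, 26, 38, 262] [252.  313.9] [0.439 0.365 0.09 ]
side O [197, 323, 22, 10, 94] [207.6 327.4] [0.505 0.42  0.09 ]
side O [236, 332, 15, 9, 63] [243.4 336.1] [0.437 0.419 0.09 ]
side B [268, 64, 77, 53, 3248] [305.3  89.6] [ 0.654 -0.948  0.05 ]
side B [428, 69, 44, 24, 800] [448.5  80. ] [ 0.044 -1.308  0.05 ]
side B [537, 84, 23, 129, 1715] [550.9 150.1] [-0.279 -0.668  0.05 ]
side B [251, 206, 23, 18, 228] [261.8 215.1] [0.539 0.006 0.05 ]
```

```bash
python3 - <<'E'
from h import *
ctrl.move_ptp([0.50,-0.09,0.22],down(-0.13))
im,K,V=wrist("w1")
np.save("w1V.npy",V)
o=ctrl.get_obs();print(o["time"],o["qpos"].round(3) if hasattr(o["qpos"],'round') else o["qpos"])
cv2.imwrite("pics/w1b.png",cv2.convertScaleAbs(cv2.resize(im[:,:,::-1],None,fx=1.42,fy=1.42,interpolation=cv2.INTER_CUBIC),alpha=1.5))
E
```

```text
1.5083 [-0.016  0.019  0.143  1.805 -0.003  1.317 -1.572]
```

View pics/w1b.png

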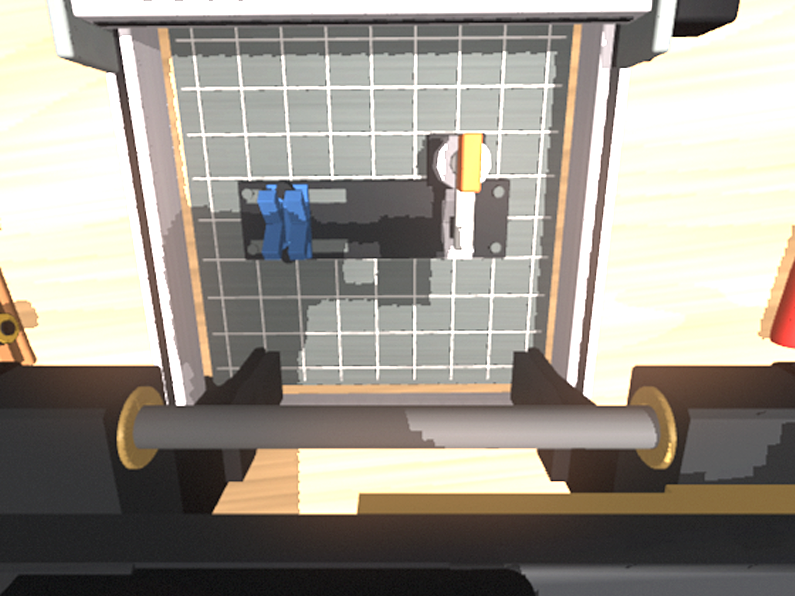

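```bash
cat > m1.py <<'E'
from h import *
im=cv2.imread("pics/w1.png")[:,:,::-1].copy();V=np.load("w1V.npy");K=np.array(ctrl.camera_model("wrist")["mtx"])
g=cv2.cvtColor(im,cv2.COLOR_RGB2GRAY)
L=cv2.createLineSegmentDetector().detect(g)[0][:,0]
A=[];W=[]
for a in L:
    if max(a[1],a[3])>265 or not(110<min(a[0],a[2]) and max(a[0],a[2])<440): continue
    p=ray(a[:2],K,V,.02);q=ray(a[2:],K,V,.02);d=q-p;n=np.hypot(*d[:2])
    if n<.04: continue
    t=np.arctan2(d[1],d[0]);t=(t+np.pi/4)%(np.pi/2)-np.pi/4
    if abs(t+.13)<.12:A.append(t);W.append(n)
A=np.array(A);W=np.array(W);o=np.argsort(A);cw=W[o].cumsum();E=A[o][np.searchsorted(cw,cw[-1]/2)]
print("yaw",E,len(A),A.std())
R=np.array([[np.cos(E),-np.sin(E)],[np.sin(E),np.cos(E)]])
m=mask(im,[5,150,150],[22,255,255]);m[:85]=0;m[145:]=0;m[:,:300]=0
c=max(cv2.findContours(m,0,2)[0],key=cv2.contourArea).reshape(-1,2)
P=np.array([ray(p,K,V,.096)[:2] for p in c])
r=cv2.minAreaRect((P*1000).astype(np.float32));print("handle",np.round(r[0],1),np.round(r[1],1),r[2])
Q=P@R;lo,hi=np.percentile(Q,[1,99],axis=0);hc=R@((lo+hi)/2);print("ext",(hi-lo).round(4),"centre",hc.round(4))
O=hc-R@[.042,-.062];print("engraver",O.round(4))
b=mask(im,[100,100,40],[128,255,255]);b[:,:170]=0;b[:,230:]=0;b[200:]=0
ys,xs=np.nonzero(b);print("blue px",xs.min(),xs.max(),ys.min(),ys.max())
Z=.054
Pb=(np.array([ray((x,y),K,V,Z)[:2] for x,y in zip(xs,ys)])-O)@R
print("fork local ext",Pb.min(0).round(4),Pb.max(0).round(4))
# column profile at x rows
x0,y0=150,110
cr=im[115:200,150:250];cv2.imwrite("pics/fork.png",cv2.resize(cr[:,:,::-1],None,fx=7,fy=7,interpolation=cv2.INTER_NEAREST))
for k in(-.03,-.02,-.015,0,.015,.02,.03): pass
def L2p(x,y,z): return proj([*(O+R@[x,y]),z],K,V).round(1)
print("base corner/bar checks", [L2p(x,y,.02) for x,y in((-.025,.088),(0,-.1))], "sleeve",L2p(.042,-.062,.062))
E
python3 m1.py
```

```text
yaw -0.12215357646765956 10 0.010808610293964332
handle [ 570.  -143.6] [11.6 33.1] 83.60940551757812
ext [0.033  0.0117] centre [ 0.57   -0.1436]
engraver [ 0.5359 -0.077 ]
blue px 181 219 129 182
fork local ext [-0.0226  0.0424] [0.0296 0.0785]
base corner/bar checks [array([184.3, 178.3]), array([354.3, 154.4])] sleeve [326.1 114.8]
```

View pics/fork.png

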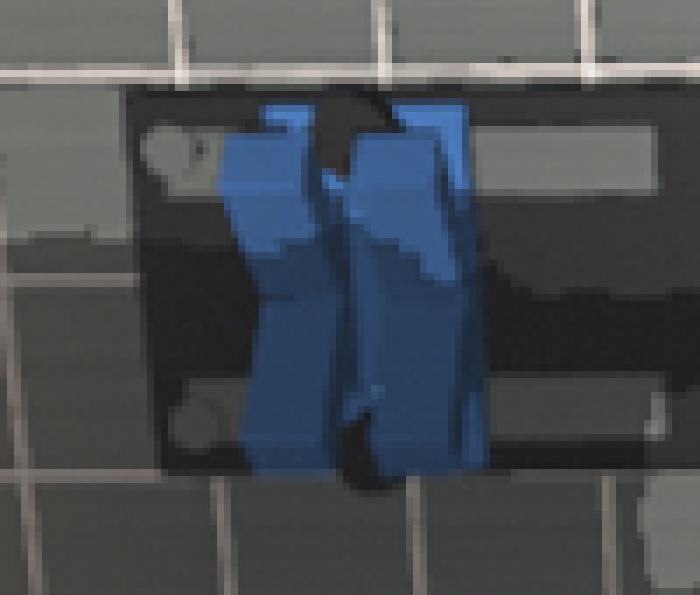

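```bash
cat >> m1.py <<'E'
print("---")
for p in((196.8,137.9),(200.9,179)):
    for z in (.052,.054): print(p,(R.T@(ray(p,K,V,z)[:2]-O)).round(4))
# base plate corners, scaled picture coords /1.42
for p in((238,180),(510,180),(508,260),(245,260)): print((R.T@(ray(np.array(p)/1.42,K,V,.02)[:2]-O)).round(4))
# scene/side cross-check of handle top centre
E
python3 m1.py | sed -n '/---/,$p'
```

```text
---
(196.8, 137.9) [0.0211 0.0629]
(196.8, 137.9) [0.0212 0.0625]
(200.9, 179) [-0.0198  0.0619]
(200.9, 179) [-0.0194  0.0615]
[0.0309 0.101 ]
[ 0.0293 -0.1035]
[-0.0319 -0.1057]
[-0.0303  0.1017]
```

The fork crop shows the slot between the two cheeks at about pixel (197,138) to (201,179), so its local y is about 62 mm. The handle extents measure 33 x 11.7 mm, matching the given size. Next: grasp the handle and lift it.

```bash
python3 - <<'E'
from h import *
E=-.122;hx,hy=.570,-.1436
s=lambda t:(lambda o:print(t,round(o["time"],2),np.round(o["position"],4),np.round(o["force"],1),np.round(o["wrist_torque"],2),round(o["width"],4),round(o["grip_force"],1)))(ctrl.get_obs())
ctrl.gripper_to(.036,40)
ctrl.move_ptp([hx,hy,.14],down(E));s("hover")
print(ctrl.move_linear([hx,hy,.070],.08,stop_force=6));s("down")
ctrl.gripper_to(0.005,40);s("grip")
ctrl.move_linear([hx,hy,.070+.018],.02);s("lift")
E
```

```text
hover 3.13 [ 0.5697 -0.1434  0.1394] [0.4 0.8 0.3] [ 0.07  0.13 -0.04] 0.0361 0.0
False
down 4.16 [ 0.5705 -0.1438  0.0705] [ 0.4  0.1 -0.2] [ 0.05  0.11 -0.01] 0.0359 0.0
grip 4.72 [ 0.5702 -0.1433  0.0703] [-1.   0.8  1.4] [0.3  0.2  0.01] 0.0119 40.0
lift 5.77 [ 0.57   -0.1433  0.0879] [ 2.9  2.1 -7.7] [ 0.43 -0.71 -0.  ] 0.0119 40.0
```

```bash
cat >> h.py <<'E'
def s(t):
    o=ctrl.get_obs();print(t,round(o["time"],2),np.round(o["position"],4),np.round(o["force"],1),np.round(o["wrist_torque"],2),round(o["width"],4),round(o["grip_force"],1),flush=True)
E
python3 - <<'E'
from h import *
for d in(.1,.3,.6,.6):
    q=np.array(ctrl.get_obs()["qpos"]);q[6]+=d;ctrl.move_j(q);s("turn")
E
```

```text
turn 6.02 [ 0.57   -0.1434  0.0878] [ 4.   2.1 -8. ] [ 0.32 -0.75 -0.01] 0.0114 40.0
turn 6.4 [ 0.57   -0.1436  0.0878] [ 3.6 -0.2 -8.6] [ 0.15 -0.8  -0.  ] 0.0115 40.0
turn 7.03 [ 0.5702 -0.144   0.088 ] [ 4.1 -0.5 -9.4] [-0.01 -1.04 -0.02] 0.0121 40.0
turn 7.65 [ 0.5707 -0.1442  0.0882] [ 5.5 -0.3 -8.2] [ 0.   -1.29  0.03] 0.0117 40.0
```

```bash
python3 - <<'E'
from h import *
p=np.array(ctrl.get_obs()["position"])
print(ctrl.move_linear(p-[0,0,.005],.01,stop_force=7));s("lower")
np.save("bar_left.npy",np.array([*ctrl.get_obs()["position"],ctrl.get_obs()["qpos"][6]]))
ctrl.gripper_to(.036);s("open")
p=np.array(ctrl.get_obs()["position"])
ctrl.move_linear([p[0],p[1],.17],.15)
T=np.array([.495,.30]) 
ctrl.move_ptp([*T,.20],down(np.pi/2))
im,K,V=wrist("w2");np.save("w2V.npy",V);s("at torch")
im2=ctrl.snapshot("scene");cv2.imwrite("pics/scene2.png",im2[:,:,::-1])
cv2.imwrite("pics/w2b.png",cv2.resize(im[:,:,::-1],None,fx=1.42,fy=1.42))
E
```

```text
True
lower 8.06 [ 0.571  -0.1443  0.0847] [-2.1 -0.2  5.5] [-0.02  0.15  0.03] 0.0119 40.0
open 8.79 [ 0.571  -0.1435  0.0829] [ 0.8  0.8 -0.9] [-0.   -0.    0.03] 0.0357 0.0
at torch 11.22 [0.4961 0.2981 0.1998] [-0.5 -0.1  0. ] [-0.   -0.02 -0.02] 0.036 0.0
```

View pics/w2b.png

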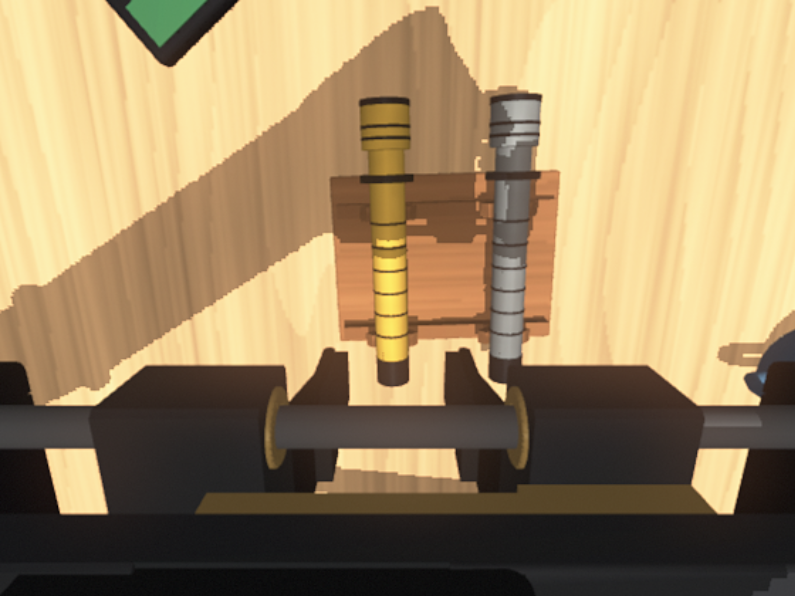

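```bash
python3 - <<'E'
from h import *
im=cv2.imread("pics/w2.png")[:,:,::-1].copy();V=np.load("w2V.npy");K=np.array(ctrl.camera_model("wrist")["mtx"])
m=mask(im,[18,110,60],[34,255,255]);m[:,:240]=0;m[:,310:]=0
C=[]
for r in range(145,245,2):
    x=np.nonzero(m[r])[0]
    if 18<len(x)<30 and x[-1]-x[0]<30: C.append(ray(((x[0]+x[-1])/2,r),K,V,.038)[:2])
C=np.array(C);f=np.polyfit(C[:,1],C[:,0],1);print("x(y)",f,len(C),np.std(C[:,0]-np.polyval(f,C[:,1])))
g=cv2.cvtColor(im,cv2.COLOR_RGB2GRAY)
for c in(257,258,286,287,288,289): print(c,g[118:134,c])
for p,z in(((386.5,178),.038),((393,384),.05),((384.5,97),.054)): print(p,ray(np.array(p)/1.42,K,V,z).round(4))
print(g[255:275,276])
E
```

```text
x(y) [-0.01906623  0.49627974] 44 0.0003578256682437003
257 [131 132 131 133 119  72  37  41  42  42  39  77  92  92  93  94]
258 [132 133 132 134 118  71  40  42  42  41  37  76  92  92  94  95]
286 [123 124 125 128  84  34  40  40  40  37  71  88  91  91  91  93]
287 [124 123 124 127  84  35  37  38  38  35  75  92  91  92  93  93]
288 [125 124 125 129  86  33  39  36  37  37  76  90  90  92  92  93]
289 [127 127 127 131  85  31  36  36  38  39  76  91  91  90  93  94]
(386.5, 178) [0.4892 0.3645 0.038 ]
(393, 384) [0.4928 0.2182 0.05  ]
(384.5, 97) [0.4888 0.4129 0.054 ]
[ 81  74  76  78  77  77  75  75  75  76  77  76  75  75  73  72  64 151
 203 211]
```

```bash
cat >> m1.py <<'E'
for a,w,i in sorted(zip(A,W,range(99))): print("line",a.round(4),w.round(3))
E
python3 m1.py | grep line; python3 - <<'E'
from h import *
y=.3068+.009;x=.49628-.01907*y;R=down(np.pi/2+.0191)
ctrl.gripper_to(.05)
ctrl.move_ptp([x,y,.10],R);s("hover")
print(ctrl.move_linear([x,y,.023],.08,stop_force=6));s("down")
ctrl.gripper_to(.015,30);s("grip")
ctrl.move_linear([x,y,.12],.08);s("lift")
im,K,V=wrist("w3");np.save("w3V.npy",V)
cv2.imwrite("pics/w3b.png",cv2.resize(im[:,:,::-1],None,fx=1.42,fy=1.42))
E
```

```text
line -0.126 0.05
line -0.1232 0.132
line -0.1228 0.157
line -0.1226 0.1
line -0.1223 0.138
line -0.1222 0.159
line -0.1216 0.249
line -0.1214 0.244
line -0.1156 0.05
line -0.0869 0.053
hover 12.36 [0.4905 0.3158 0.1004] [0.4 0.  1.4] [ 0.06 -0.07 -0.05] 0.0501 0.0
False
down 13.47 [0.4908 0.3161 0.0236] [-0.7 -0.   0.2] [-0.    0.02  0.02] 0.0499 0.0
grip 14.07 [0.4909 0.3158 0.0233] [ 2.2  1.3 -0.4] [ 0.04 -0.45 -0.01] 0.0231 30.0
lift 15.43 [0.4898 0.3155 0.1192] [ 0.1 -0.8 -0.9] [ 0.   -0.02  0.02] 0.023 30.0
```

View pics/w3b.png

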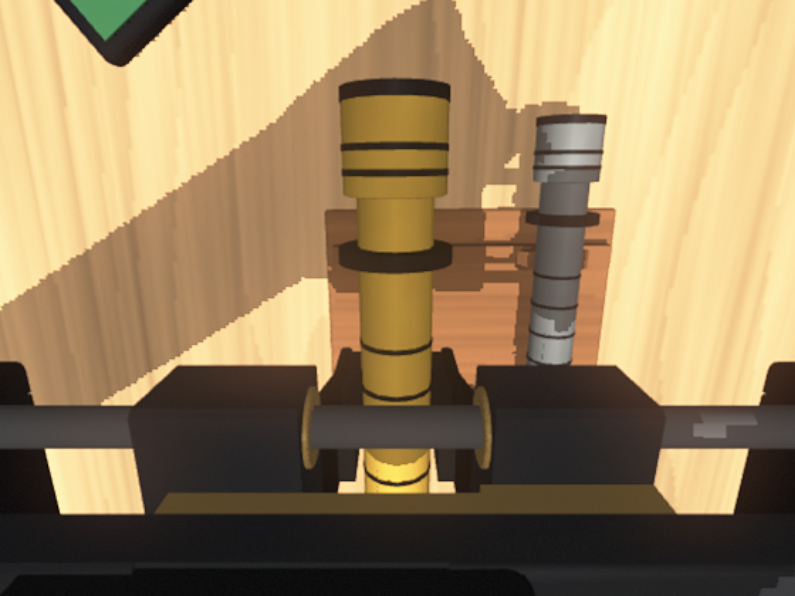

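The wrist view shows the torch held straight, with the collar's side extremes at about (340,253) and (452,253) in the scaled picture. Next: measure the collar in the tool frame, carry the torch over the cradle and look again.

```bash
python3 - <<'E'
from h import *
K=np.array(ctrl.camera_model("wrist")["mtx"]);V=np.load("w3V.npy")
o=ctrl.get_obs();p=np.array(o["position"]);Rt=np.array(o["ee_rot"])
for px in((340,253),(452,253),(396,253)):
    print(((Rt.T@(ray(np.array(px)/1.42,K,V,p[2]+.015)-p))*1000).round(1))
im=cv2.imread("pics/w3.png")[:,:,::-1].copy();m=mask(im,[18,110,60],[34,255,255])
C=[]
for r in[*range(143,163,2),*range(195,240,2)]:
    x=np.nonzero(m[r,220:340])[0]+220
    if len(x)>30: C.append((Rt.T@(ray(((x[0]+x[-1])/2,r),K,V,p[2]+.015)-p))[:2]*1000)
C=np.array(C);print(np.polyfit(C[:,0],C[:,1],1),len(C))
E=-.122;R=np.array([[np.cos(E),-np.sin(E)],[np.sin(E),np.cos(E)]]);O=np.array([.5359,-.077])
xy=O+R@[0,.0132];print("target",xy)
ctrl.move_ptp([*xy,.14],down(np.pi/2+E));s("over")
ctrl.move_linear([*xy,.037+.028],.08,stop_force=8);s("28mm above")
im,K,V=wrist("w4");np.save("w4V.npy",V)
cv2.imwrite("pics/w4b.png",cv2.convertScaleAbs(cv2.resize(im[:310,140:420][:,:,::-1],None,fx=1.9,fy=1.9,interpolation=cv2.INTER_CUBIC),alpha=1.4))
E
```

```text
[ 48.8 -18.4 -15. ]
[ 48.8  17.5 -15.1]
[ 48.8  -0.4 -15. ]
[-0.00396859 -0.54935639] 33
target [ 0.53750641 -0.06389811]
over 16.91 [ 0.5378 -0.0618  0.1399] [-0.7 -0.3 -1.6] [-0.    0.05  0.06] 0.0231 30.0
28mm above 18.0 [ 0.5381 -0.064   0.0656] [-0.3  0.1 -1. ] [0.03 0.05 0.01] 0.0233 30.0
```

View pics/w4b.png

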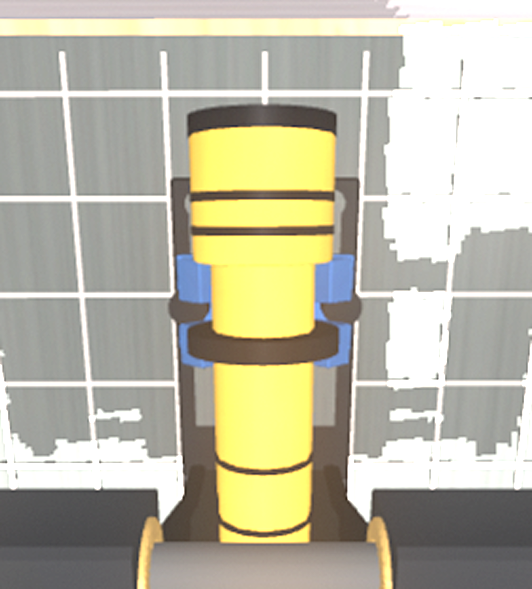

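```bash
python3 - <<'E'
from h import *
im=cv2.imread("pics/w4.png")[:,:,::-1].copy();K=np.array(ctrl.camera_model("wrist")["mtx"]);V=np.load("w4V.npy")
E=-.122;R=np.array([[np.cos(E),-np.sin(E)],[np.sin(E),np.cos(E)]]);O=np.array([.5359,-.077])
L=lambda p,z:((R.T@(ray(p,K,V,z)[:2]-O))*1000).round(1)
for c in(237,240,243,246,312,315,318,321):
    b=hsv(im)[128:200,c]; r=[128+i for i in range(72) if 100<b[i,0]<128 and b[i,1]>90]
    br=np.split(r,np.nonzero(np.diff(r)>1)[0]+1)
    print(c,[(int(x[0]),int(x[-1]),L((c,x[0]-.5),.054)[1],L((c,x[-1]+.5),.054)[1]) for x in br if len(x)>3])
print(hsv(im)[130:196:2,238].tolist())
o=ctrl.get_obs();print((R.T@(np.array(o["position"])[:2]-O)*1000).round(2), "collar y",(R.T@(np.array(o["position"])[:2]-O)*1000)[1]+48.8)
E
```

```text
237 [(134, 157, np.float64(80.3), np.float64(68.0)), (171, 190, np.float64(61.1), np.float64(50.1))]
240 [(134, 158, np.float64(80.3), np.float64(67.4)), (188, 191, np.float64(51.8), np.float64(49.6))]
243 [(139, 158, np.float64(77.8), np.float64(67.4)), (189, 192, np.float64(51.2), np.float64(49.0))]
246 [(140, 158, np.float64(77.3), np.float64(67.4))]
312 [(139, 158, np.float64(77.7), np.float64(67.4)), (189, 192, np.float64(51.2), np.float64(49.0))]
315 [(137, 158, np.float64(78.7), np.float64(67.4)), (188, 191, np.float64(51.7), np.float64(49.5))]
318 [(134, 157, np.float64(80.3), np.float64(67.9)), (184, 191, np.float64(53.9), np.float64(49.5))]
321 [(134, 157, np.float64(80.3), np.float64(67.9)), (171, 190, np.float64(61.0), np.float64(50.1))]
[[12, 50, 76], [12, 56, 77], [109, 111, 143], [110, 110, 141], [109, 112, 148], [109, 113, 147], [109, 112, 148], [109, 111, 145], [110, 113, 147], [110, 113, 147], [109, 114, 146], [109, 113, 145], [109, 113, 145], [109, 114, 146], [111, 80, 111], [14, 58, 75], [12, 51, 75], [11, 48, 74], [13, 48, 74], [13, 55, 74], [112, 79, 106], [110, 104, 132], [112, 82, 103], [112, 78, 101], [111, 83, 107], [112, 87, 109], [111, 83, 107], [110, 94, 119], [109, 110, 139], [110, 112, 146], [109, 115, 148], [143, 13, 77], [14, 45, 74]]
[ 0.61 13.21] collar y 62.01468454476697
```

The near view puts the slot centre (rows 158–171) about 2.6 mm further towards +y than the collar. I'll shift by that much and lower gently.

```bash
cat >> h.py <<'E'
E=-.122;R2=np.array([[np.cos(E),-np.sin(E)],[np.sin(E),np.cos(E)]]);O=np.array([.5359,-.077])
E
python3 - <<'E'
from h import *
xy=O+R2@[.0,.0157]
ctrl.move_linear([*xy,.058],.03,stop_force=5);s("shift")
print(ctrl.move_linear([*xy,.0475],.03,stop_force=5));s("to cheek height")
print(ctrl.move_linear([*xy,.0375],.015,stop_force=5));s("down")
E
```

```text
shift 18.45 [ 0.5376 -0.0613  0.0577] [-1.1  0.4 -1.7] [ 0.01  0.01 -0.03] 0.0232 30.0
False
to cheek height 18.95 [ 0.5376 -0.0615  0.0472] [-0.3 -0.6 -2.4] [0.02 0.04 0.02] 0.0231 30.0
True
down 19.43 [ 0.5387 -0.0618  0.042 ] [ 0.9 -0.5  4.4] [ 0.14 -0.02  0.02] 0.0234 30.0
```

```bash
python3 - <<'E'
from h import *
im,K,V=wrist("w5");np.save("w5V.npy",V)
b=ctrl.snapshot("side");cv2.imwrite("pics/side5.png",b[:,:,::-1]);s("now")
w=cv2.resize(im[:260,180:380][:,:,::-1],None,fx=2,fy=2,interpolation=cv2.INTER_CUBIC)
d=cv2.resize(b[150:254,200:356][:,:,::-1],None,fx=2.5,fy=5*520/520/2,interpolation=cv2.INTER_CUBIC)
d=cv2.resize(b[160:250,190:330][:,:,::-1],(390,520*390//560 if 0 else 250),interpolation=cv2.INTER_CUBIC)
c=np.zeros((520,800,3),np.uint8);c[:,:400]=w;c[:250,405:795]=d
cv2.imwrite("pics/c5.png",c)
E
```

```text
now 19.52 [ 0.5387 -0.0618  0.042 ] [1.1 0.5 4. ] [ 0.15 -0.1   0.02] 0.023 30.0
```

View pics/c5.png

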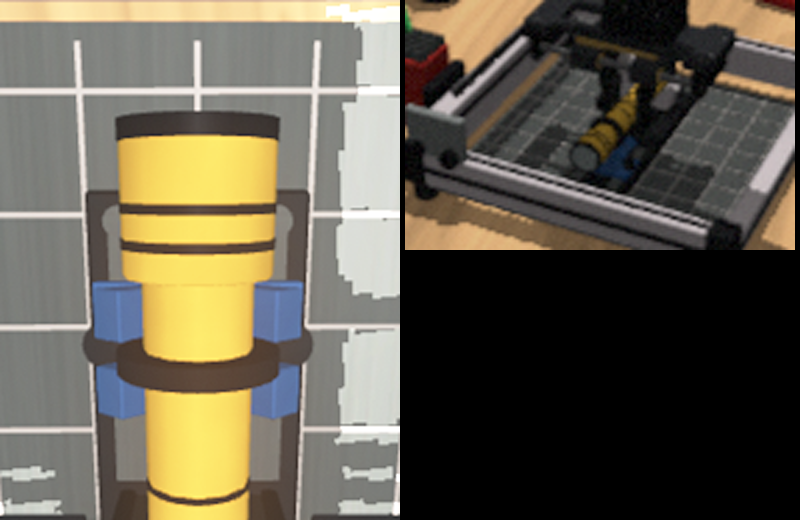

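The collar is very near the slot, apparently about 1 mm short towards −y, with its edge catching the near cheek. I'll measure that precisely in this view.

```bash
python3 - <<'E'
from h import *
im=cv2.imread("pics/w5.png")[:,:,::-1].copy();K=np.array(ctrl.camera_model("wrist")["mtx"]);V=np.load("w5V.npy")
L=lambda p,z:((R2.T@(ray(p,K,V,z)[:2]-O))*1000).round(1)
H=hsv(im)
for c in(229,232,235,238,240,242,315,317,319,322,325,328):
    h=H[135:215,c];r=[135+i for i in range(80) if 100<h[i,0]<128 and h[i,1]>80]
    br=[x for x in np.split(r,np.nonzero(np.diff(r)>1)[0]+1) if len(x)>3]
    print(c,[(int(x[0]),int(x[-1]),L((c,x[0]-.5),.054)[1],L((c,x[-1]+.5),.054)[1]) for x in br])
g=im.astype(int).sum(2)
for c in(238,239,240,241,243,317,318,319,320): print(c,g[164:194,c].tolist())
print([ (r,L((279,r),.057),L((279,r),.060)) for r in(176,178,180,182)])
# head end for tilt: width of head/collar
for r in(100,130,181):
    row=H[r];x=[i for i in range(200,360) if 15<row[i,0]<35 and row[i,1]>100];print(r,x[0],x[-1])
E
```

```text
229 [(141, 168, np.float64(80.8), np.float64(68.1)), (183, 205, np.float64(61.6), np.float64(50.4))]
232 [(141, 169, np.float64(80.8), np.float64(67.7)), (183, 206, np.float64(61.6), np.float64(49.9))]
235 [(141, 169, np.float64(80.8), np.float64(67.7)), (183, 207, np.float64(61.6), np.float64(49.4))]
238 [(145, 170, np.float64(79.0), np.float64(67.2)), (187, 208, np.float64(59.7), np.float64(48.9))]
240 [(145, 170, np.float64(79.0), np.float64(67.2)), (189, 208, np.float64(58.7), np.float64(48.9))]
242 [(145, 170, np.float64(79.0), np.float64(67.2)), (191, 208, np.float64(57.7), np.float64(48.9))]
315 [(145, 169, np.float64(79.0), np.float64(67.6)), (191, 208, np.float64(57.7), np.float64(48.9))]
317 [(145, 170, np.float64(79.0), np.float64(67.1)), (189, 208, np.float64(58.6), np.float64(48.9))]
319 [(145, 170, np.float64(79.0), np.float64(67.1)), (187, 207, np.float64(59.6), np.float64(49.4))]
322 [(145, 169, np.float64(79.0), np.float64(67.6)), (184, 207, np.float64(61.0), np.float64(49.4))]
325 [(141, 169, np.float64(80.7), np.float64(67.6)), (183, 206, np.float64(61.5), np.float
[... 1039 characters left out ...]
6]
318 [420, 410, 410, 408, 410, 415, 389, 297, 210, 197, 192, 193, 192, 190, 198, 198, 195, 193, 189, 194, 190, 186, 182, 197, 298, 384, 403, 396, 396, 395]
319 [393, 386, 389, 388, 389, 389, 342, 267, 229, 220, 204, 205, 206, 205, 208, 204, 207, 237, 254, 251, 257, 279, 289, 323, 380, 392, 385, 386, 385, 387]
320 [384, 384, 384, 384, 386, 384, 313, 244, 235, 236, 230, 229, 228, 231, 228, 227, 220, 276, 299, 300, 328, 360, 374, 387, 396, 385, 390, 386, 385, 381]
[(176, array([ 0.6, 65.1]), array([ 0.6, 65.7])), (178, array([ 0.6, 64.2]), array([ 0.6, 64.8])), (180, array([ 0.6, 63.3]), array([ 0.6, 63.9])), (182, array([ 0.6, 62.4]), array([ 0.6, 63. ]))]
100 239 317
130 241 316
181 276 282
```

```bash
python3 - <<'E'
from h import *
p=np.array(ctrl.get_obs()["position"]);print("local",(R2.T@(p[:2]-O)*1000).round(2))
for y in(.0164,.0171,.0178,.0157-.0006):
    xy=O+R2@[0,y]
    ctrl.move_linear([*xy,.0475],.03);ctrl.pause(.15)
    h=ctrl.move_linear([*xy,.0375],.015,stop_force=4.5);s(f"{y} {h}")
    p=np.array(ctrl.get_obs()["position"]);print("local",(R2.T@(p[:2]-O)*1000).round(2))
    if not h or p[2]<.0395: break
E
```

```text
local [ 0.93 15.41]
0.0164 True 20.49 [ 0.5388 -0.0609  0.0422] [0.8 0.6 2.6] [ 0.12 -0.06  0.  ] 0.023 30.0
local [ 0.94 16.36]
0.0171 True 21.45 [ 0.5389 -0.0601  0.0423] [0.1 0.1 2.2] [ 0.13 -0.12 -0.03] 0.0233 30.0
local [ 0.91 17.1 ]
0.0178 True 22.4 [ 0.539  -0.0595  0.0424] [1.  0.3 3. ] [ 0.13 -0.16  0.01] 0.0231 30.0
local [ 0.9  17.75]
0.015099999999999999 False 23.73 [ 0.5382 -0.0621  0.0378] [ 0.7 -0.  -0.2] [-0.23 -0.19  0.08] 0.023 30.0
local [ 0.49 15.11]
```

```bash
python3 - <<'E'
from h import *
im,K,V=wrist("w6");np.save("w6V.npy",V)
H=hsv(im)
def yw(im,r):
    h=hsv(im)[r];x=[i for i in range(200,360) if 15<h[i,0]<35 and h[i,1]>100];return x[0],x[-1]
for n in("w3","w4","w5","w6"):
    i=cv2.imread(f"pics/{n}.png")[:,:,::-1].copy();h=hsv(i)
    m=((h[:,:,0]>15)&(h[:,:,0]<35)&(h[:,:,1]>100)).astype(np.uint8);m[:,:200]=0;m[:,360:]=0
    w=m.sum(1);xs=[np.nonzero(m[r])[0] for r in range(240)]
    ext=[(x[-1]-x[0]+1 if len(x)>20 else 0) for x in xs]
    print(n,"head",max(ext[55:150]),"barrel",[ext[r] for r in(150,155,160,165,195,205,215,225,235)])
for c in(229,235,325,328):
    h=H[125:215,c];r=[125+i for i in range(90) if 100<h[i,0]<128 and h[i,1]>80]
    print(c,[(int(x[0]),int(x[-1])) for x in np.split(r,np.nonzero(np.diff(r)>1)[0]+1) if len(x)>3])
w=cv2.resize(im[:250,180:380][:,:,::-1],None,fx=2.4,fy=2.4,interpolation=cv2.INTER_CUBIC);cv2.imwrite("pics/c6.png",w)
s("")
E
```

```text
w3 head 160 barrel [np.int64(104), np.int64(105), np.int64(106), np.int64(97), np.int64(93), np.int64(74), np.int64(74), np.int64(50), np.int64(72)]
w4 head 78 barrel [np.int64(53), np.int64(53), np.int64(53), np.int64(53), np.int64(52), np.int64(52), np.int64(52), np.int64(52), np.int64(52)]
w5 head 80 barrel [np.int64(56), np.int64(54), np.int64(54), np.int64(54), np.int64(52), np.int64(52), np.int64(52), np.int64(52), np.int64(51)]
w6 head 78 barrel [np.int64(54), np.int64(53), np.int64(53), np.int64(53), np.int64(52), np.int64(52), np.int64(52), np.int64(51), np.int64(50)]
229 [(141, 169), (184, 207)]
235 [(141, 170), (183, 209)]
325 [(141, 170), (184, 208)]
328 [(141, 169), (184, 207)]
 23.78 [ 0.5382 -0.0621  0.0378] [ 1.3 -1.  -0.3] [-0.16 -0.19  0.13] 0.0229 30.0
```

View pics/c6.png

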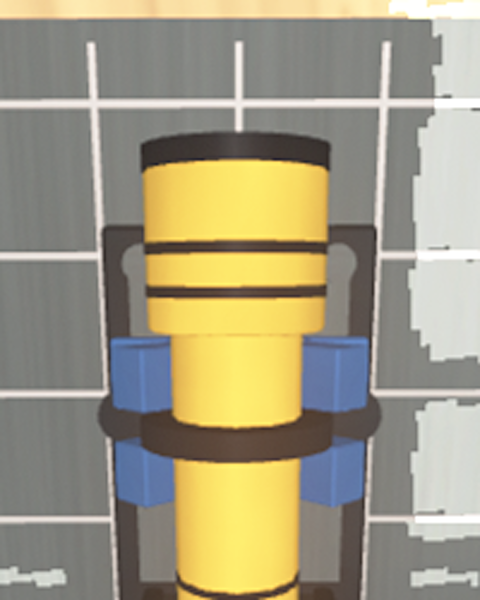

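The collar now lies between the cheeks. The head width is back to its level value of 78 px and the TCP is at seated height, so I'll settle it, release and check.

```bash
python3 - <<'E'
from h import *
p=np.array(ctrl.get_obs()["position"])
print(ctrl.move_linear([p[0],p[1],.0368],.01,stop_force=3));s("settle")
ctrl.gripper_to(.03);s("open a");ctrl.gripper_to(.05);s("open")
p=np.array(ctrl.get_obs()["position"])
ctrl.move_linear([p[0],p[1],.14],.12);s("up")
im,K,V=wrist("w7");np.save("w7V.npy",V)
H=hsv(im);m=((H[:,:,0]>15)&(H[:,:,0]<35)&(H[:,:,1]>100)).astype(np.uint8)*255
m[:, :200]=0;m[:,360:]=0
L=lambda p,z:((R2.T@(ray(p,K,V,z)[:2]-O))*1000).round(1)
C=[]
for r in range(60,330,15):
    x=np.nonzero(m[r])[0]
    if len(x)>8: C.append((r,int(x[0]),int(x[-1]),L((x[0],r),.052),L((x[-1]+1,r),.052)))
for c in C: print(*c)
cv2.imwrite("pics/c7.png",cv2.resize(im[:330,150:410][:,:,::-1],None,fx=1.8,fy=1.8,interpolation=cv2.INTER_CUBIC))
sc=ctrl.snapshot("side");cv2.imwrite("pics/side7.png",sc[:,:,::-1])
E
```

```text
False
settle 24.03 [ 0.5386 -0.0621  0.0372] [0.4 0.4 3.2] [-0.22 -0.14  0.03] 0.0234 30.0
open a 24.49 [ 0.5378 -0.062   0.0365] [ 0.3 -0.   0.2] [ 0.03 -0.01 -0.05] 0.0301 0.0
open 25.17 [ 0.5382 -0.0621  0.0368] [0.2 0.7 0.5] [-0.06 -0.02 -0.03] 0.0499 0.0
up 26.18 [ 0.5375 -0.0621  0.1391] [0.  0.4 0.1] [ 0.07  0.04 -0.  ] 0.0502 0.0
90 258 302 [-15.6 108.3] [ 16.5 108.2]
105 258 303 [-15.8  98.1] [17.4 98. ]
120 259 302 [-15.3  87.6] [16.9 87.5]
135 265 296 [-11.1  76.9] [12.6 76.8]
150 259 299 [-15.7  65.9] [15.  65.8]
165 265 295 [-11.4  54.6] [12.2 54.5]
180 265 296 [-11.6  43. ] [13.1 43. ]
195 265 295 [-11.7  31.1] [12.5 31.1]
210 266 295 [-11.1  19. ] [12.6 18.9]
225 266 295 [-11.3   6.4] [12.8  6.4]
240 266 295 [-11.4  -6.4] [12.9 -6.4]
255 266 295 [-11.6 -19.6] [ 13.1 -19.7]
270 266 295 [-11.8 -33.2] [ 13.3 -33.2]
285 267 294 [-11.1 -47.2] [ 12.6 -47.2]
```

```bash
python3 - <<'E'
from h import *
b=np.load("bar_left.npy");print(b)
q=E+1.6
ctrl.gripper_to(.036,40)
ctrl.move_ptp([.5705,-.1438,.145],down(q));print(ctrl.get_obs()["qpos"][6]);s("hover")
print(ctrl.move_linear([.5705,-.1438,.0848],.08,stop_force=6));s("down")
ctrl.gripper_to(.005,40);s("grip")
ctrl.move_linear([.5705,-.1438,.0883],.02);s("lift")
E
```

```text
[ 0.57095712 -0.14425887  0.08471489  0.14623924]
0.15297703117868203
hover 27.31 [ 0.5705 -0.1453  0.1448] [-0.4  0.2  0.3] [ 0.05  0.01 -0.01] 0.0362 0.0
False
down 28.21 [ 0.5709 -0.144   0.0852] [0.5 0.8 0.4] [-0.01  0.05  0.04] 0.0362 0.0
grip 28.77 [ 0.571  -0.1439  0.0851] [ 1.8 -0.7  0.2] [-0.01 -0.3  -0.04] 0.0117 40.0
lift 29.09 [ 0.5707 -0.1438  0.0877] [ 6.  -0.2 -7.3] [-0.23 -1.24 -0.02] 0.0118 40.0
```

```bash
python3 - <<'E'
from h import *
p=np.array(ctrl.get_obs()["position"]);ctrl.move_linear([.5705,-.1438,.0888],.02);s("up")
for d in(-.5,-.6,-.4,-.1):
    q=np.array(ctrl.get_obs()["qpos"]);q[6]+=d;ctrl.move_j(q);s("turn")
r=np.array(ctrl.get_obs()["ee_rot"]);print("yaw",np.arctan2(r[1,0],r[0,0]))
E
```

```text
up 29.34 [ 0.5707 -0.1438  0.0884] [ 4.6 -0.3 -9.1] [-0.23 -1.28  0.  ] 0.0119 40.0
turn 29.89 [ 0.5706 -0.1437  0.0881] [ 4.1 -0.8 -8.4] [-0.2  -1.   -0.02] 0.0118 40.0
turn 30.52 [ 0.5704 -0.1435  0.088 ] [ 4.2 -0.1 -8.3] [-0.02 -0.85 -0.07] 0.0119 40.0
turn 30.98 [ 0.5703 -0.1433  0.0879] [ 3.7 -0.3 -7.3] [ 0.09 -0.9  -0.04] 0.0117 40.0
turn 31.23 [ 0.5703 -0.1432  0.0879] [ 4.3  0.6 -8.2] [ 0.02 -0.86 -0.03] 0.0114 40.0
yaw -0.10740632302922691
```

```bash
python3 - <<'E'
from h import *
q=np.array(ctrl.get_obs()["qpos"]);q[6]-=.013;ctrl.move_j(q);s("turn")
p=np.array(ctrl.get_obs()["position"])
h=ctrl.move_linear([.5702,-.1434,.0785],.02,stop_force=5);s(f"low1 {h}")
h=ctrl.move_linear([.5702,-.1434,.0735],.01,stop_force=4);s(f"low2 {h}")
E
```

```text
turn 31.48 [ 0.5703 -0.1432  0.0879] [ 4.1 -0.3 -7.4] [ 0.02 -0.89  0.07] 0.0115 40.0
low1 False 32.11 [ 0.5703 -0.1433  0.0785] [ 3.4  0.3 -6.7] [ 0.18 -0.88  0.02] 0.0118 40.0
low2 True 32.47 [ 0.5707 -0.1433  0.0761] [ 0.1 -0.4  5.4] [-0.02  0.3  -0.01] 0.0121 40.0
```

```bash
python3 - <<'E'
from h import *
p=np.array(ctrl.get_obs()["position"])
ctrl.move_linear([p[0],p[1],p[2]+.0002],.01);s("relax")
ctrl.gripper_to(.036);s("open")
ctrl.move_linear([p[0],p[1],.16],.12)
ctrl.move_ptp([.50,-.09,.22],down(E));s("view")
im,K,V=wrist("w8");np.save("w8V.npy",V)
m=mask(im,[5,150,150],[18,255,255]);m[:85]=0;m[145:]=0;m[:,300:]=m[:,300:];m[:,:300]=0
c=max(cv2.findContours(m,0,2)[0],key=cv2.contourArea).reshape(-1,2)
P=np.array([ray(p,K,V,.102)[:2] for p in c]);r=cv2.minAreaRect((P*1000).astype(np.float32));print(np.round(r[0],1),np.round(r[1],1),r[2])
sd=ctrl.snapshot("side")
w=cv2.resize(im[60:240,130:400][:,:,::-1],None,fx=2.2,fy=2.2,interpolation=cv2.INTER_CUBIC)
d=cv2.resize(sd[155:245,200:340][:,:,::-1],(198,127));cv2.imwrite("pics/c8.png",w)
E
```

```text
relax 32.83 [ 0.5706 -0.1433  0.0762] [ 0.6 -1.1  0.8] [ 0.05 -0.04  0.01] 0.0114 40.0
open 33.57 [ 0.5706 -0.1433  0.0763] [0.4 0.3 0.7] [0.04 0.13 0.03] 0.0358 0.0
view 34.92 [ 0.4997 -0.0897  0.2199] [ 0.3 -0.1 -0.2] [ 0.04  0.09 -0.02] 0.0364 0.0
[ 570.1 -143.6] [11.8 33.1] 84.06967163085938
```

View pics/c8.png

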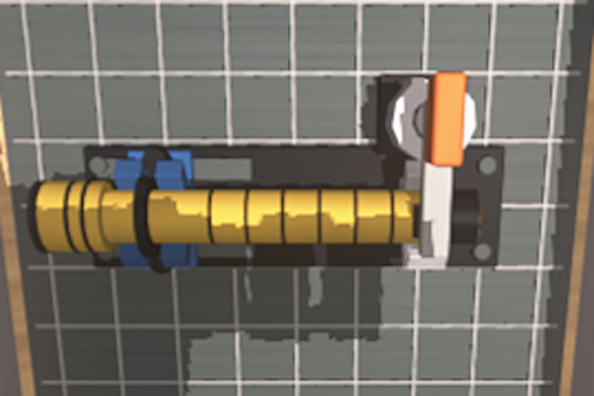

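The torch is level in the cradle. The collar at (148,215) sits in the blue slot, and the bar lies across the tail with its pad down at lift ≈ 6 mm. The handle is back at its starting angle, so I'm handing in.

```bash
python3 -c "
from workcell import ctrl
print(ctrl.close_job())"
```

```text
the job is handed in; nothing more can be done
None
```

The yellow torch is in the cradle with its collar in the fork slot and the bar clamped over the barrel; it took about 35 s and several light touches (about 5 N) on the fork to find the slot, and I handed it in without seeing a verdict.

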